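Put the tile grinder into third speed

TASK

Put the tile grinder into third speed: push its upright selector lever with the fingertips out of the park slot, along the cross channel and fully home into the slot that has the plate with three studs beside it, without running it into any other speed slot on the way. Only push the lever, do not pinch it; leave the loose tile, the hammer and the tub where they are, and finish touching nothing.

Things in the scene. Friction and masses are not known exactly. Their poses are not given: they have to be found in the camera images.
- gearbox: Grey gearbox of a bench tile grinder, bolted down. Box y -200..+130 mm, x -90..+110 mm, top 150 mm above the bench. Origin: on the bench under the centre of the gate and the lever's pivot; x points far (away from the robot), y left, z up. Turned by up to 25 degrees from start to start. A motor sticks out on the far side (top 163 mm), a grinding wheel with guard on the left (top 180 mm).
- gate (a point): Centre of the aluminium gate's top face, 158 mm above the bench; axes as the gearbox. The gate (110 mm in y, 100 mm in x) is cut with dark slots 18 mm wide: a cross channel along y at x = 0 that stops the lever's 12 mm stem at y = +-29 mm, and at each of its ends a far and a near speed slot along x, centred on y = +-26 mm, where the stem stops at x = +-24 mm.
- park (a point): Stem position at the end of the park slot: gate frame x = -24 mm, y = 0, on the gate's top face. The park slot is on the near side only; the lever starts in it. Opposite it the gate is solid, so that pushing the lever far out of park stops it in the cross channel. The stem has 3 mm of play to each side in slots and channel (5 mm at the knob).
- pivot (a point): Pivot of the lever, hidden in the box, 20 mm above the bench at the gearbox origin. Both tilt joints lie here. They are stiff: the lever stays where it is left and takes about 2 to 3 N at the knob to move.
- knob (a point): Centre of the lever's black knob, 32 x 32 mm across, 50 mm tall along the lever, with flat near, far, left and right faces, on a 12 mm steel stem. 230 mm up the lever from the pivot: 250 mm above the bench when upright. With the lever home in a speed slot it is about 40 mm far or near and 45 mm left or right of the gearbox origin and 8 mm lower.
- fore_aft (a joint): Lever tilt along the gearbox x axis, rad: 0 upright (cross channel), + leaning far, - leaning near. Stops: about +0.18 home in a far slot, -0.18 home in a near slot or park. In the cross channel it can only be within about +-0.023. Starts between -0.175 and -0.13.
- sideways (a joint): Lever tilt along the gearbox y axis, rad: 0 middle (park lane), + leaning left, - leaning right. In the left slots 0.17 to 0.22, in the right slots -0.22 to -0.17.
- plate3: Aluminium index plate with three dark studs in a diagonal row, 58 (x) x 50 (y) x 3 mm; studs 13 mm wide, 4 mm high. Origin: centre of its underside. Plates with one, two, three and four studs lie on the gearbox top at x = +-36, y = +-92 mm of its frame, each just left or right of the speed slot it marks (far left, far right, near left, near right); which is where changes.
- face_near: The knob's near face (towards gearbox -x), a 26 x 50 mm flat; origin 4 mm inside its surface.
- face_far: The knob's far face (towards gearbox +x), a 26 x 50 mm flat; origin 4 mm inside its surface.
- face_left: The knob's left face (towards gearbox +y), a 26 x 50 mm flat; origin 4 mm inside its surface.
- face_right: The knob's right face (towards gearbox -y), a 26 x 50 mm flat; origin 4 mm inside its surface.
- small_tile: Loose blue glazed tile 60 x 60 x 12 mm lying on the right part of the gearbox top. Origin: centre of its underside. To be left alone.
- hammer: Loose hammer lying on the bench to the left of the grinder, handle towards the robot. To be left alone.
- tub: Loose white open plastic tub, 90 mm wide and 90 mm tall, on the bench to the right of the grinder. Origin: centre of its underside. To be left alone.

How it is judged (in metres and radians):
At the end, for the whole second after the job is handed in: The lever is at rest in the slot beside the three-stud plate, at least 0.145 rad over (about 19 of the 24 mm at the gate) towards that slot's end and at least 0.14 rad over to its side; the tile, the hammer and the tub are within 30 mm of where they began (((x of plate3 in the frame of gearbox above 0 m and y of plate3 in the frame of gearbox above 0 m and value of joint fore_aft above 0.145 rad and value of joint sideways above 0.14 rad) or (x of plate3 in the frame of gearbox above 0 m and y of plate3 in the frame of gearbox below 0 m and value of joint fore_aft above 0.145 rad and value of joint sideways below -0.14 rad) or (x of plate3 in the frame of gearbox below 0 m and y of plate3 in the frame of gearbox above 0 m and value of joint fore_aft below -0.145 rad and value of joint sideways above 0.14 rad) or (x of plate3 in the frame of gearbox below 0 m and y of plate3 in the frame of gearbox below 0 m and value of joint fore_aft below -0.145 rad and value of joint sideways below -0.14 rad)) and velocity of joint fore_aft between -0.05 and 0.05 rad/s and velocity of joint sideways between -0.05 and 0.05 rad/s and distance of each of small_tile, hammer, tub from where it was at the start of the episode below 0.03 m); the robot touches nothing.
It fails at once if the lever is run into a slot that is not the one beside the three-stud plate (more than about 13 mm off the cross channel in an outer lane) ((not (x of plate3 in the frame of gearbox above 0 m and y of plate3 in the frame of gearbox above 0 m) and value of joint fore_aft above 0.1 rad and value of joint sideways above 0.12 rad) or (not (x of plate3 in the frame of gearbox above 0 m and y of plate3 in the frame of gearbox below 0 m) and value of joint fore_aft above 0.1 rad and value of joint sideways below -0.12 rad) or (not (x of plate3 in the frame of gearbox below 0 m and y of plate3 in the frame of gearbox above 0 m) and value of joint fore_aft below -0.1 rad and value of joint sideways above 0.12 rad) or (not (x of plate3 in the frame of gearbox below 0 m and y of plate3 in the frame of gearbox below 0 m) and value of joint fore_aft below -0.1 rad and value of joint sideways below -0.12 rad)).
It fails at once if the lever's knob is pinched: fingers press on two opposite faces at once with more than 2 N each (contact force between each of face_near, face_far and the fingers above 2 N or contact force between each of face_left, face_right and the fingers above 2 N).
It fails at once if the small tile, the hammer or the tub is shifted, lifted or carried by more than 30 mm (distance of any of small_tile, hammer, tub from where it was at the start of the episode above 0.03 m).
It also fails if it takes over 51 s, if anything falls off the work surface, if the arm or the gripper's body presses on something with over 40 N, if the wrist force passes 120 N, or if a joint passes its speed limit or range.

ROBOT

A 6-joint arm with a two-finger parallel gripper is mounted at the origin on the work surface. World frame = base frame: x ahead of the robot, y to its left, z up, the work surface at z = 0. Lengths are in mm, angles in rad, forces in N, time in s.
With the tool pointing down it reaches from about 350 to 875 mm from the base axis. Payload 4.2 kg.
Tool frame: the origin (TCP) lies on the mounting face of the last link; the fingertips stand 173 mm ahead of it and the grasp point (between the pads) lies 155 mm ahead of it; z points along the fingers, y is the direction in which the jaws open and shut (so a half turn about z gives the same grasp; the last joint's range is limited). The gripper opens to 85 mm and grips with 20 to 120 N. Pads are 22 mm wide; open, the fingers measure 114 mm over their backs; the gripper's body (76 mm by 85 mm) begins 54 mm behind the grasp point. The pads swing forward as they close: fully open they stand 13 mm farther back than shut.
Start: joints at [1.373, 0.385, 0.008, 0, -1.194, -0.259], TCP at [275.64, 560.912, 404.712] pointing down, gripper open.
Joint ranges: [-3.14, 3.14], [-1.21, 2.06], [-1.07, 1.41], [-3.16, 2.05], [-2.99, -0.16], [-3.1, 3.1]. Speed limits (rad/s): [2.79, 2.79, 3.14, 3.14, 3.14, 3.14].

INTERFACE

Orientations are given as a unit quaternion [x, y, z, w].
In Python, from bench import arm gives the robot as it stands. The module is installed in compiled form; this text tells all that it offers.
- The arm moves only by the tool play_rows, never from a script. Its argument "moves" is a list of rows, each a list of 3 entries, a list of its own where there are three numbers: the shift along the world's x, y, z in units of 30 cm (1.0 is 30 cm), then the turn about the world's z in units of 30 degrees (1.0 is 30 degrees), then the gripper's target within -1 to 1 (shut at 1, half-way at 0, fully open at -1). In form: [[[x, y, z], turn, jaw], ...]. A call has 1 to 12 rows; each row is the pose to reach, as a shift and turn from the pose measured when the call began; what a row does not reach only later rows make up. A row lasts 1/8 s, in which the tool goes at most 62.5 mm and 10.7 degrees, less where a joint would pass 70% of its speed; a pose out of reach is approached as far as the arm can. A call with a number of a shift or a turn outside -1 to 1 is refused whole. A call with a gripper value outside its range is refused whole. The fingers move at their own pace and stop on an object; the grip force is fixed at half the most. Time passes only in rows, so rows that repeat a pose let the fingers close. It gives the time, the measured TCP pose, the force and the opening at its end, in the units of the state.
- arm.read_state(): the state, without advancing time (a new reading comes with each control period).
- arm.get_image(name): name is "side" or "top"; returns a dict with "pixels" (384x512x3 uint8, red, green, blue), "vfov" (degrees; the focal length in pixels is half the picture's height over the tangent of half this angle, whatever the lens; pixels are square), "cx", "cy" (the principal point, pixels), "dist" ([k1, k2, p1, p2, k3] as OpenCV has them; the pictures are not rectified), "xyz" and "rotation" of the camera in the world. Camera axes: x right, y up, looking along -z (the intrinsics and any distortion apply to the point x, -y, -z); pixel columns grow to the right and rows downward; lengths in mm; the calibration is good to about 2 mm. A picture is of the moment at which its call begins. There is no depth.
- arm.job_done(): hands the job in, once; it reports no verdict.
Trained networks look in a picture, given as the dict that the camera call returned (one of the last four; its "shot" number tells which), for a name from the list of things; names that differ only in an ending like _2 or _b are one class to them, and where a whole thing is asked for, a point or a joint stands for the part that bears it (a point fixed in the world has none). Each returns a list of dicts, best first, with "conf" (0 to 1); they miss things now and then, are a little off and sometimes report something else, mostly with a low value. They report only what shows in the picture. A call takes as long as a camera call.
- arm.look_for(name, picture): "centre" ([x, y, z] in mm, in world coordinates, good to about 4 mm: the middle of the surface that is visible of it).
The state is a dict: "clock": time; "joints": joint angles; "joint_vel": joint speeds; "joint_efforts": joint torques, N m; "position": TCP position; "ee_rot": TCP orientation; "contact_force": force on the tool from outside, world axes, zero at the start; "wrist_torque": the same for the moment, N m; "gripper_width": finger opening in mm.
Only numpy, scipy, OpenCV 4.12 (cv2) and the standard library are available. Lean on these libraries where they do the work, as an engineer would, in place of code of your own. Each camera call takes 0.05 s, during which the arm holds its last target.

## Working session

There is one attempt and no reset: what is moved stays moved. The work goes in short steps, Python scripts to look and compute and a tool call to move; the robot and the scene stay as the last step left them, time stands still between calls to the robot, and variables do not carry over. Pictures are saved under pics/ and viewed, and the job is handed in when it is done.

Besides the shell and the picture viewer there is one more tool, called after "Call:" as name([rows], argument=value, ...), one row to a line, values as JSON. play_rows: Moves the arm, as the interface text tells. Shifts and turns lie within -1 to 1; 1 stands for 30 cm of shift or 30 degrees of turn. Its arguments: {"type":"object","properties":{"moves":{"type":"array"}},"required":["moves"]}

```bash
mkdir -p pics
cat > h.py <<'E'
from bench import arm
import numpy as np, cv2
def save(p,n):
    cv2.imwrite(f'pics/{n}.png',p['pixels'][:,:,::-1])
def cam(p):
    f=p['pixels'].shape[0]/2/np.tan(np.radians(p['vfov'])/2)
    K=np.array([[f,0,p['cx']],[0,f,p['cy']],[0,0,1.]])
    R=np.array(p['rotation']); 
    if R.shape!=(3,3):
        from scipy.spatial.transform import Rotation
        R=Rotation.from_quat(R.ravel()).as_matrix()
    return K,np.array(p['dist'],float),R,np.array(p['xyz'],float)
def proj(p,P):
    K,d,R,t=cam(p); P=np.atleast_2d(P).astype(float)
    c=(P-t)@R*np.array([1,-1,-1])
    return cv2.projectPoints(c.reshape(-1,1,3),np.zeros(3),np.zeros(3),K,d)[0].reshape(-1,2)
def ray(p,uv):
    K,d,R,t=cam(p)
    n=cv2.undistortPoints(np.array(uv,float).reshape(-1,1,2),K,d).reshape(-1,2)
    v=np.c_[n[:,0],-n[:,1],-np.ones(len(n))]@R.T
    return t,v
def atz(p,uv,z):
    t,v=ray(p,uv); return t+v*((z-t[2])/v[:,2])[:,None]
E
python3 - <<'E'
from h import *
s=arm.read_state(); print(s)
a=arm.get_image('side');b=arm.get_image('top')
for n,p in(('side',a),('top',b)):
    save(p,n+'0'); print(n,p['xyz'],p['rotation'],p['vfov'],p['cx'],p['cy'],p['dist'])
    for k in('gearbox','knob','plate3','face_near','face_far','face_left','face_right','small_tile','tub','hammer'):
        print(k,[(np.round(r['centre']).tolist(),round(r['conf'],2)) for r in arm.look_for(k,p)[:3]])
E
```

```text
{'clock': 0.0, 'joints': array([ 1.37263401e+00,  3.85547420e-01,  6.62671167e-03, -4.68844385e-04,
       -1.19400974e+00, -2.58579240e-01]), 'joint_vel': array([ 0.00061645, -0.00031469,  0.00024396,  0.00149345,  0.00036512,
       -0.00077151]), 'joint_efforts': array([-3.06636130e-04, -3.92289913e+01,  1.88402796e+01,  4.18643117e+00,
       -4.75489083e-03,  2.88611268e-06]), 'position': array([275.53298756, 560.75670817, 403.63151473]), 'ee_rot': array([ 9.74016368e-01, -2.26475005e-01, -1.85557012e-04,  1.07315298e-03]), 'contact_force': array([ 0.42925221,  0.10835346, -0.29784498]), 'wrist_torque': array([0.01001324, 0.00390632, 0.00604065]), 'gripper_width': 85.43802286231947}
side [ 133.554077   -384.88836732 1487.69620161] [ 0.18560698 -0.0794822  -0.37514647  0.90470866] 46.65132563912419 260.87768347494733 186.42851199357986 [-0.11614378  0.          0.          0.          0.        ]
gearbox [([567.0, -88.0, 150.0], 0.86)]
knob [([535.0, -85.0, 271.0], 0.47), ([569.0, -88.0, 149.0], 0.18)]
plate3 [([619.0, -165.0, 154.0], 0.48)]
face_near [([566.0, -86.0, 152.0], 0.46)]
face_far [([568.0, -89.0, 147.0], 0.22)]
face_left []
face_right []
small_tile [([586.0, -236.0, 162.0], 0.63)]
tub [([587.0, -239.0, 162.0], 0.69), ([525.0, -427.0, 39.0], 0.57), ([568.0, -89.0, 150.0], 0.26)]
hammer [([622.0, -162.0, 155.0], 0.71), ([582.0, 418.0, 28.0], 0.6)]
top [ 303.06498836   11.49991322 1261.65472973] [ 0.07844565 -0.07561612 -0.68943595  0.71610512] 52.91143059518259 251.090013605157 196.68339600532 [-0.03895854  0.          0.          0.          0.        ]
gearbox [([591.0, -68.0, 150.0], 0.82)]
knob [([535.0, -85.0, 272.0], 0.42)]
plate3 [([624.0, -164.0, 156.0], 0.54)]
face_near []
face_far []
face_left [([588.0, -233.0, 164.0], 0.44)]
face_right []
small_tile [([590.0, -232.0, 162.0], 0.7)]
tub [([521.0, -433.0, 44.0], 0.69)]
hammer [([572.0, 420.0, 23.0], 0.72)]
```

Run:
```python
import cv2
for n in('side0','top0'):
    i=cv2.imread(f'pics/{n}.png'); i=i[60:330,130:490] if 0 else i
    cv2.imwrite(f'pics/{n}b.png',cv2.resize(i,(800,600),interpolation=cv2.INTER_CUBIC))
```

```text
(no output)
```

View pics/side0b.png

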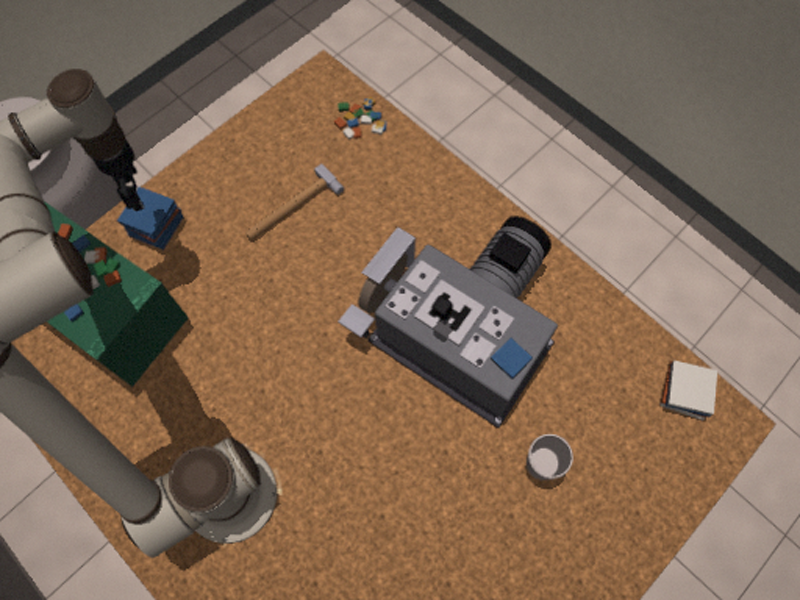

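View pics/top0b.png

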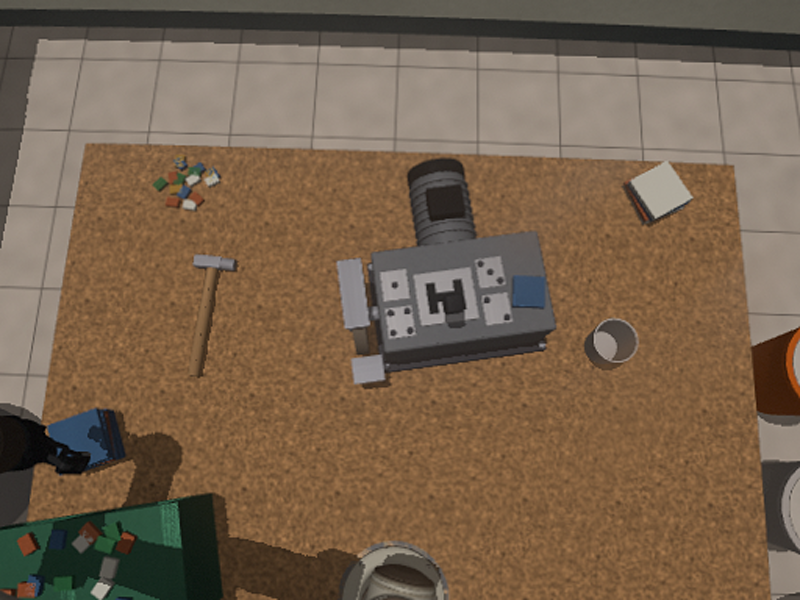

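Run:
```python
import cv2
for n,(x,y) in(('side0',(225,140)),('top0',(215,140))):
    i=cv2.imread(f'pics/{n}.png')[y:y+105,x:x+140]
    cv2.imwrite(f'pics/{n}c.png',cv2.resize(i,None,fx=5.7,fy=5.7,interpolation=cv2.INTER_CUBIC))
```

```text
(no output)
```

View pics/side0c.png

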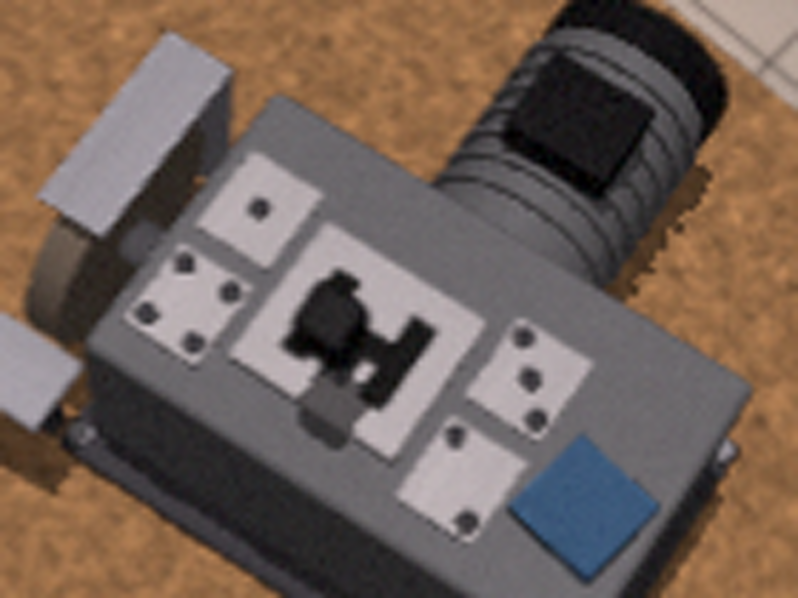

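View pics/top0c.png

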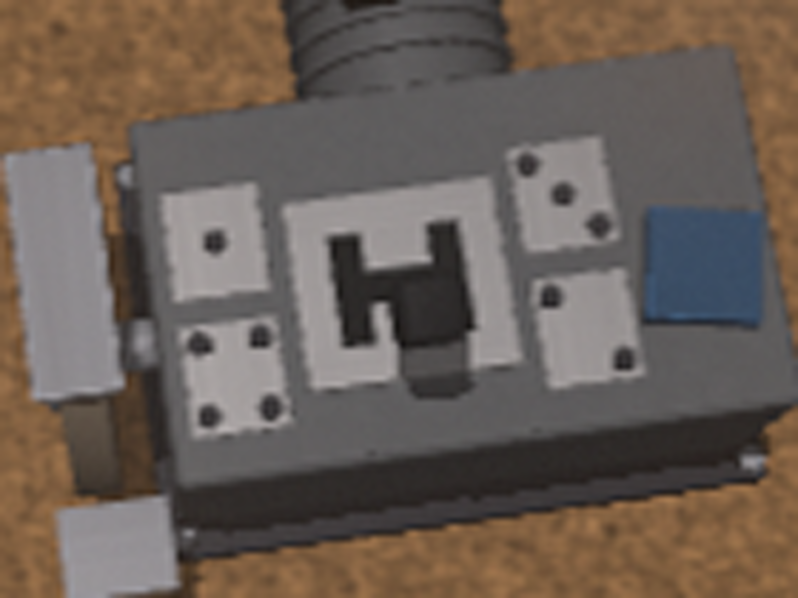

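```bash
cat > fit.py <<'E'
from h import *
from scipy.optimize import least_squares
a=arm.get_image('side');b=arm.get_image('top')
def C(x0,y0,l): return (np.array(l,float)+.5)/5.7-.5+np.array([x0,y0])
gate=[(50,55,158),(50,-55,158),(-50,-55,158),(-50,55,158)]
def pl(x,y): return [(x+29,y+25,153),(x+29,y-25,153),(x-29,y-25,153),(x-29,y+25,153)]
top=C(215,140,[(283,207),(492,178),(521,360),(308,390),(507,148),(600,137),(620,238),(524,252),(160,195),(257,182),(270,290),(176,303),(178,328),(275,315),(291,424),(195,437)])
side=C(225,140,[(323,222),(485,323),(390,460),(230,357),(520,317),(593,363),(540,440),(467,395)])
mt=np.array(gate+pl(36,-92)+pl(36,92)+pl(-36,92),float); ms=np.array(gate+pl(36,-92),float)
def W(q,m): c,s=np.cos(q[2]),np.sin(q[2]); return m@np.array([[c,-s,0],[s,c,0],[0,0,1]]).T+np.array([q[0],q[1],0])
def r(q): return np.r_[(proj(b,W(q,mt))-top).ravel(),(proj(a,W(q,ms))-side).ravel()]
if __name__=='__main__':
    o=least_squares(r,[567,-88,-.15]); print(o.x,np.degrees(o.x[2]),np.abs(o.fun).max(),np.sqrt(np.mean(o.fun**2)))
    for f in('b','a'):
        if f=='b': o2=least_squares(lambda q:(proj(b,W(q,mt))-top).ravel(),o.x)
        else: o2=least_squares(lambda q:(proj(a,W(q,ms))-side).ravel(),o.x)
        print(f,o2.x)
    q=o.x; c,s=np.cos(q[2]),np.sin(q[2])
    k=np.array([535,-85.])-q[:2]; print('knob in gb',k@np.array([[c,-s],[s,c]]))
    from scipy.spatial.transform import Rotation as R
    print(R.from_quat(arm.read_state()['ee_rot']).as_matrix().round(3))
E
python3 fit.py
```

```text
[ 5.73965795e+02 -7.76425074e+01  1.78038499e-01] 10.2008545700043 1.1118752908366218 0.3941444151099899
b [ 5.74516721e+02 -7.82468066e+01  1.77864307e-01]
a [ 5.72256927e+02 -7.65429837e+01  1.88535442e-01]
knob in gb [-39.65286942  -0.34037276]
[[ 0.897 -0.441 -0.   ]
 [-0.441 -0.897 -0.   ]
 [-0.     0.    -1.   ]]
```

Call:
play_rows([
  [[0.05,-0.16,0.05],-0.15,1],
  [[0.1,-0.33,0.1],-0.3,1],
  [[0.15,-0.5,0.13],-0.45,1],
  [[0.2,-0.66,0.13],-0.6,1],
  [[0.25,-0.83,0.13],-0.75,1],
  [[0.3,-1.0,0.13],-0.9,1],
  [[0.3,-1.0,0.13],-0.9,1],
  [[0.3,-1.0,0.13],-0.9,1],
])

```text
clock: 2.2
position: [365.7, 260.9, 444.1]
ee_rot: [0.894, -0.448, 0.0, -0.001]
contact_force: [0.7, -0.2, 0.5]
gripper_width: -0.1
```

```bash
cat > st.py <<'E'
from h import *
from scipy.spatial.transform import Rotation as R
s=arm.read_state(); q=[574,-77.9,.178]
if __name__=='__main__':
    c,sn=np.cos(q[2]),np.sin(q[2]); p=s['position']
    g=(p[:2]-q[:2])@np.array([[c,-sn],[sn,c]])
    M=R.from_quat(s['ee_rot']).as_matrix()
    print('t',s['clock'],'pos',p.round(1),'gb',g.round(1),'tipz',round(p[2]-173,1),'yaw',np.degrees(np.arctan2(M[1,0],M[0,0])).round(2),'tz',M[:,2].round(3),'F',s['contact_force'].round(1),'w',round(s['gripper_width'],1),'j',s['joints'].round(2))
    f=s['contact_force'][:2]@np.array([[c,-sn],[sn,c]]); print('Fgb',f.round(1))
E
python3 st.py
```

```text
t 2.2 pos [365.7 260.9 444.1] gb [-145.   370.3] tipz 271.1 yaw -53.19 tz [ 0.001  0.001 -1.   ] F [ 0.7 -0.2  0.5] w -0.1 j [ 0.98  0.05 -0.33  0.   -1.19 -0.34]
Fgb [ 0.7 -0.3]
```

Call:
play_rows([
  [[0.06,-0.16,0.0],-0.15,1],
  [[0.12,-0.33,0.0],-0.3,1],
  [[0.18,-0.5,0.0],-0.45,1],
  [[0.24,-0.66,0.0],-0.6,1],
  [[0.3,-0.83,0.0],-0.75,1],
  [[0.36,-1.0,0.0],-0.887,1],
  [[0.36,-1.0,0.0],-0.887,1],
  [[0.36,-1.0,0.0],-0.887,1],
])

```text
clock: 3.2
position: [474.2, -38.4, 443.7]
ee_rot: [0.767, -0.641, -0.0, -0.0]
contact_force: [0.2, -0.3, -0.0]
gripper_width: 0.3
```

```bash
python3 st.py
```

```text
t 3.2 pos [474.2 -38.4 443.7] gb [-91.2  56.5] tipz 270.7 yaw -79.75 tz [ 0.     0.001 -1.   ] F [ 0.2 -0.3 -0. ] w 0.3 j [ 0.26  0.1  -0.28 -0.   -1.19 -0.08]
Fgb [ 0.1 -0.3]
```

Call:
play_rows([
  [[0.009,-0.1,-0.04],0,1],
  [[0.017,-0.188,-0.09],0,1],
  [[0.017,-0.188,-0.13],0,1],
  [[0.017,-0.188,-0.13],0,1],
  [[0.017,-0.188,-0.13],0,1],
])

```text
clock: 3.82
position: [479.5, -93.7, 405.3]
ee_rot: [0.768, -0.64, 0.0, -0.001]
contact_force: [-0.2, -0.4, 1.0]
gripper_width: 0.1
```

```bash
python3 st.py
python3 - <<'E'
from h import *
b=arm.get_image('top'); a=arm.get_image('side')
i=np.hstack([cv2.resize(p['pixels'][140:245,x:x+140],(400,300),interpolation=cv2.INTER_CUBIC) for p,x in((b,215),(a,225))])
cv2.imwrite('pics/s1.png',i[:,:,::-1])
E
```

```text
t 3.825 pos [479.5 -93.7 405.3] gb [-95.8   1.2] tipz 232.3 yaw -79.62 tz [ 0.001  0.    -1.   ] F [-0.2 -0.4  1. ] w 0.1 j [ 0.14  0.15 -0.32 -0.   -1.1   0.04]
Fgb [-0.3 -0.4]
```

View pics/s1.png

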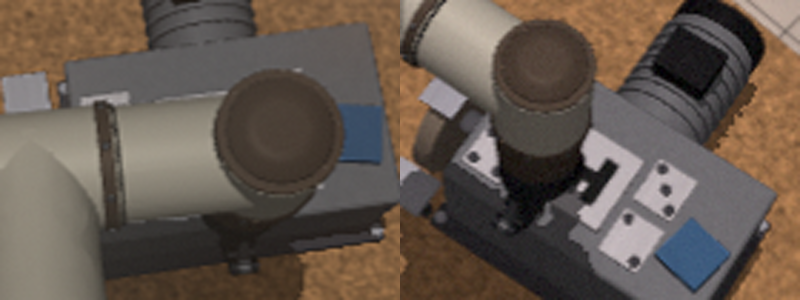

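Call:
play_rows([
  [[0.03,0.005,0],0,1],
  [[0.06,0.009,0],0,1],
  [[0.09,0.014,0],0,1],
  [[0.115,0.019,0],0,1],
  [[0.14,0.024,0],0,1],
  [[0.164,0.028,0],0,1],
  [[0.164,0.028,0],0,1],
])

```text
clock: 4.8
position: [530.5, -85.8, 409.0]
ee_rot: [0.768, -0.64, 0.004, -0.003]
contact_force: [-1.2, 0.5, 11.6]
gripper_width: 0.1
```

```bash
python3 st.py
```

```text
t 4.8 pos [530.5 -85.8 409. ] gb [-44.2  -0. ] tipz 236.0 yaw -79.59 tz [ 0.009 -0.001 -1.   ] F [-1.2  0.5 11.6] w 0.1 j [ 0.14  0.23 -0.2   0.   -1.13  0.04]
Fgb [-1.   0.7]
```

Call:
play_rows([
  [[-0.05,-0.009,0],0,1],
  [[-0.1,-0.018,0],0,1],
  [[-0.2,-0.036,0],0,1],
  [[-0.3,-0.054,0],0,1],
  [[-0.4,-0.072,0],0,1],
  [[-0.4,-0.072,0],0,1],
  [[-0.4,-0.072,0],0,1],
])

```text
clock: 5.68
position: [410.4, -107.4, 409.1]
ee_rot: [0.768, -0.64, 0.004, -0.003]
contact_force: [1.1, 0.1, 0.1]
gripper_width: -0.3
```

```bash
python3 st.py
cat > v.py <<'E'
import sys
from h import *
b=arm.get_image('top'); a=arm.get_image('side')
i=np.hstack([cv2.resize(p['pixels'][140:245,x:x+105],(400,400),interpolation=cv2.INTER_CUBIC) for p,x in((b,230),(a,235))])
cv2.imwrite(f'pics/{sys.argv[1]}.png',i[:,:,::-1])
for p in(a,b): print([(np.round(r['centre']).tolist(),round(r['conf'],2)) for r in arm.look_for('knob',p)[:3]])
E
python3 v.py s2
```

```text
t 5.675 pos [ 410.4 -107.4  409.1] gb [-1.662e+02 -1.000e-01] tipz 236.1 yaw -79.6 tz [ 0.01  -0.001 -1.   ] F [1.1 0.1 0.1] w -0.3 j [ 0.13  0.03 -0.44  0.   -1.09  0.05]
Fgb [ 1.1 -0.1]
[([560.0, -79.0, 269.0], 0.44)]
[([559.0, -81.0, 274.0], 0.65)]
```

View pics/s2.png

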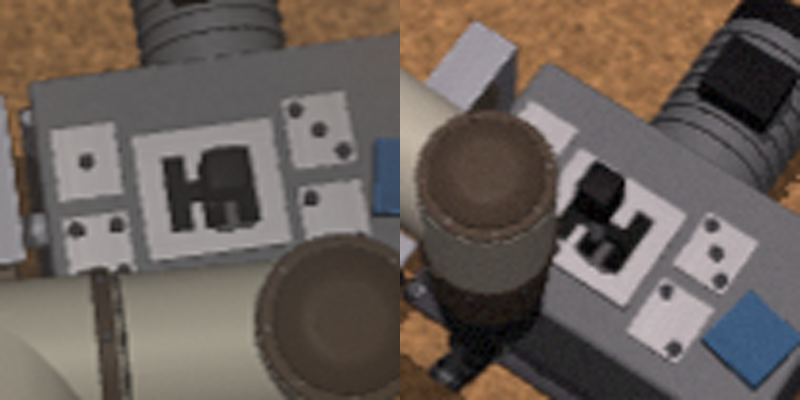

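Call:
play_rows([
  [[0.17,0.031,0.0],0,1],
  [[0.3,0.054,0.0],0,1],
  [[0.36,0.064,0.0],0,1],
  [[0.38,0.068,0.0],0,1],
  [[0.4,0.072,0.0],0,1],
  [[0.415,0.074,0],0,1],
  [[0.43,0.077,0],0,1],
  [[0.445,0.08,0],0,1],
  [[0.445,0.08,0],0,1],
])

```text
clock: 7.0
position: [545.0, -83.2, 409.3]
ee_rot: [0.768, -0.64, 0.005, -0.003]
contact_force: [-0.6, -0.6, 2.7]
gripper_width: 0.2
```

```bash
python3 st.py
```

```text
t 7.0 pos [545.  -83.2 409.3] gb [-29.5  -0.1] tipz 236.3 yaw -79.57 tz [ 0.011 -0.001 -1.   ] F [-0.6 -0.6  2.7] w 0.2 j [ 0.14  0.25 -0.17  0.   -1.13  0.04]
Fgb [-0.7 -0.5]
```

Call:
play_rows([
  [[-0.07,-0.012,0],0,1],
  [[-0.131,-0.024,0],0,1],
  [[-0.15,0.075,0],0,1],
  [[-0.167,0.173,0],0,1],
  [[-0.167,0.173,0],0,1],
  [[-0.05,0.194,0],0,1],
  [[0.061,0.214,0],0,1],
  [[0.061,0.214,0],0,1],
])

```text
clock: 8.0
position: [565.2, -19.1, 408.3]
ee_rot: [0.768, -0.64, 0.005, -0.003]
contact_force: [0.1, 1.2, -0.4]
gripper_width: 0.0
```

```bash
python3 st.py;python3 v.py s3
```

```text
t 8.0 pos [565.2 -19.1 408.3] gb [ 1.8 59.4] tipz 235.3 yaw -79.6 tz [ 0.011 -0.001 -1.   ] F [ 0.1  1.2 -0.4] w 0.0 j [ 0.25  0.28 -0.14  0.   -1.14 -0.07]
Fgb [0.3 1.2]
[([574.0, -78.0, 269.0], 0.59)]
[([573.0, -78.0, 277.0], 0.72)]
```

View pics/s3.png

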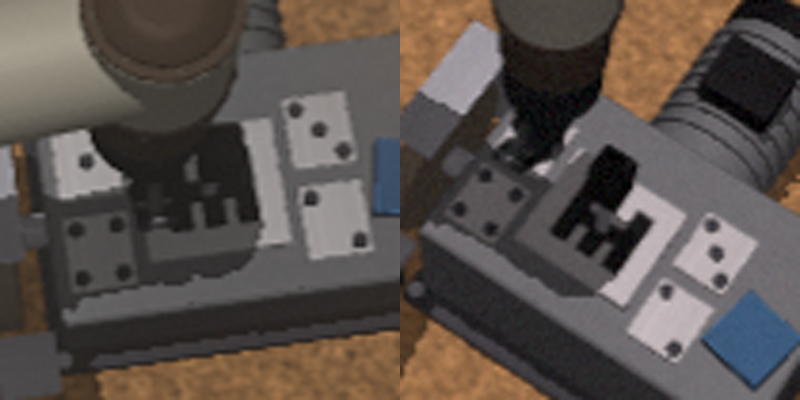

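Call:
play_rows([
  [[0.015,-0.085,0],0,1],
  [[0.02,-0.11,0],0,1],
  [[0.025,-0.135,0],0,1],
  [[0.029,-0.16,0],0,1],
  [[0.033,-0.18,0],0,1],
  [[0.037,-0.2,0],0,1],
  [[0.04,-0.22,0],0,1],
  [[0.04,-0.22,0],0,1],
])

```text
clock: 9.2
position: [574.8, -85.8, 408.7]
ee_rot: [0.768, -0.64, 0.004, -0.003]
contact_force: [-0.4, 2.1, -1.3]
gripper_width: 0.2
```

```bash
python3 st.py;python3 v.py s4
```

```text
t 9.2 pos [574.8 -85.8 408.7] gb [-0.6 -8. ] tipz 235.7 yaw -79.64 tz [ 0.01  -0.001 -1.   ] F [-0.4  2.1 -1.3] w 0.2 j [ 0.13  0.31 -0.1   0.   -1.16  0.05]
Fgb [0.  2.1]
[([580.0, -114.0, 266.0], 0.59)]
[([550.0, -103.0, 149.0], 0.36)]
```

View pics/s4.png

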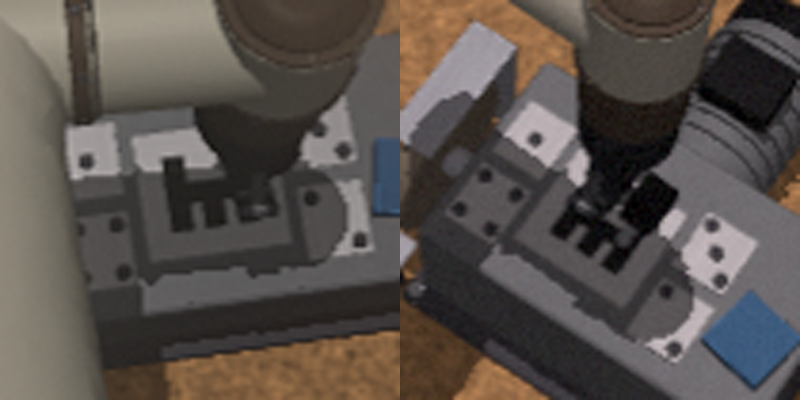

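Call:
play_rows([
  [[0.002,-0.009,0],0,1],
  [[0.004,-0.018,0],0,1],
  [[0.006,-0.026,0],0,1],
  [[0.006,-0.026,0],0,1],
])

```text
clock: 9.9
position: [576.7, -93.4, 409.1]
ee_rot: [0.768, -0.64, 0.004, -0.003]
contact_force: [-0.7, 1.5, 0.4]
gripper_width: 0.2
```

```bash
python3 st.py
```

```text
t 9.9 pos [576.7 -93.4 409.1] gb [ -0.1 -15.8] tipz 236.1 yaw -79.61 tz [ 0.01  -0.001 -1.   ] F [-0.7  1.5  0.4] w 0.2 j [ 0.12  0.31 -0.09  0.   -1.16  0.06]
Fgb [-0.4  1.6]
```

Call:
play_rows([
  [[-0.013,0.075,0],0,1],
  [[-0.027,0.151,0],0,1],
  [[-0.027,0.151,0],0,1],
  [[-0.15,0.129,0],0,1],
  [[-0.273,0.107,0],0,1],
  [[-0.273,0.107,0],0,1],
  [[-0.25,-0.01,0],0,1],
  [[-0.231,-0.13,0],0,1],
  [[-0.231,-0.13,0],0,1],
])

```text
clock: 11.02
position: [508.4, -134.5, 409.1]
ee_rot: [0.767, -0.641, 0.005, -0.003]
contact_force: [0.4, 0.2, 0.5]
gripper_width: -0.1
```

```bash
python3 st.py;python3 v.py s5
```

```text
t 11.025 pos [ 508.4 -134.5  409.1] gb [-74.5 -44.1] tipz 236.1 yaw -79.8 tz [ 0.011 -0.002 -1.   ] F [0.4 0.2 0.5] w -0.1 j [ 0.05  0.21 -0.23  0.   -1.12  0.13]
Fgb [0.4 0.2]
[]
[]
```

View pics/s5.png

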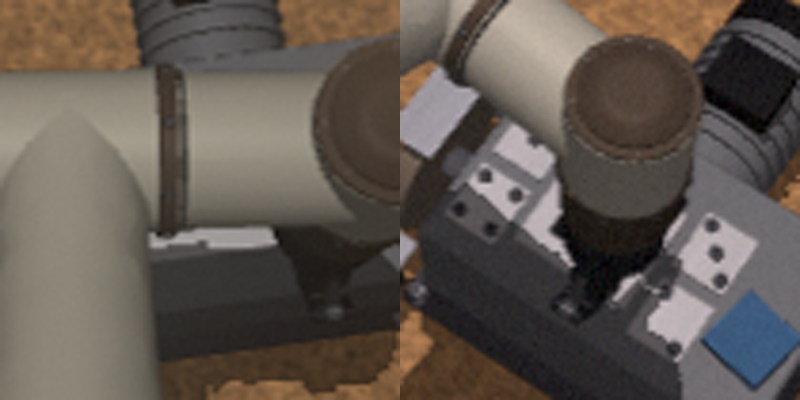

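Call:
play_rows([
  [[-0.12,-0.02,0],0,1],
  [[-0.24,-0.042,0],0,1],
  [[-0.3,-0.053,0],0,1],
  [[-0.3,-0.053,0],0,1],
])

```text
clock: 11.72
position: [417.1, -147.8, 409.8]
ee_rot: [0.769, -0.64, 0.005, -0.003]
contact_force: [0.3, -0.3, -0.5]
gripper_width: 0.1
```

```bash
python3 st.py;python3 v.py s6
```

```text
t 11.725 pos [ 417.1 -147.8  409.8] gb [-166.8  -41. ] tipz 236.8 yaw -79.55 tz [ 0.012 -0.002 -1.   ] F [ 0.3 -0.3 -0.5] w 0.1 j [ 0.03  0.06 -0.41  0.   -1.09  0.15]
Fgb [ 0.2 -0.4]
[([575.0, -118.0, 266.0], 0.53)]
[([584.0, -117.0, 266.0], 0.57)]
```

View pics/s6.png

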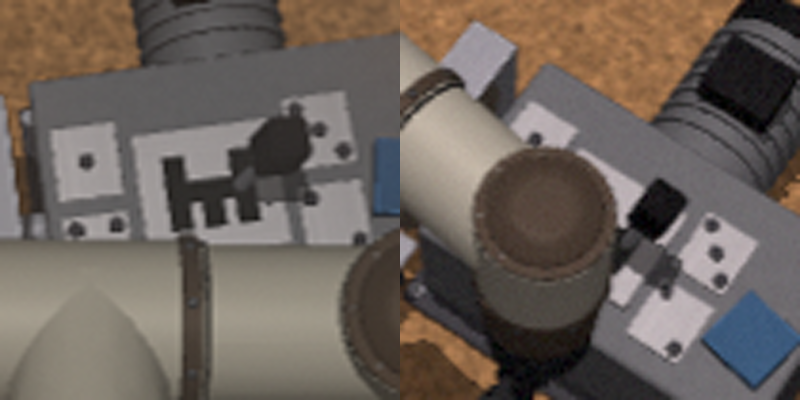

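```bash
cat > ov.py <<'E'
from h import *
import sys
from scipy.spatial.transform import Rotation as R
q=[574,-77.9,.178]
def knob(fa,sw):
    # direction
    d=np.array([np.tan(fa),np.tan(sw),1]); d/=np.linalg.norm(d)
    X=np.array([1,0,0])-d*d[0]; X/=np.linalg.norm(X); Y=np.cross(d,X)
    P=np.array([d*(230+h*25)+X*16*sx+Y*16*sy for h in(-1,1) for sx,sy in((-1,-1),(-1,1),(1,1),(1,-1))])+[0,0,20]
    return P@R.from_euler('z',q[2]).as_matrix().T+[q[0],q[1],0]
if __name__=='__main__':
    n=sys.argv[1]; ps=[eval(x) for x in sys.argv[2:]]
    b=arm.get_image('top'); a=arm.get_image('side'); out=[]
    for p in(a,b):
        row=[]
        for fa,sw in ps:
            uv=proj(p,knob(fa,sw)); hull=cv2.convexHull(uv.astype(np.float32))
            c=proj(p,knob(*ps[0])).mean(0).astype(int); x0,y0=c-25
            im=cv2.resize(p['pixels'][y0:y0+50,x0:x0+50],(250,250),interpolation=cv2.INTER_CUBIC).copy()
            cv2.polylines(im,[np.int32((hull-[x0,y0]+.5)*5)],True,(255,0,0),1)
            m=np.zeros(p['pixels'].shape[:2],np.uint8); cv2.fillPoly(m,[np.int32(hull.round())],1)
            print(fa,sw,p['pixels'][m>0].mean().round(1)); row.append(im)
        out.append(np.hstack(row))
    cv2.imwrite(f'pics/{n}.png',np.vstack(out)[:,:,::-1])
E
python3 ov.py o1 "(0,-.16)" "(0,-.185)" "(0,-.21)"
```

```text
0 -0.16 48.2
0 -0.185 40.1
0 -0.21 52.8
0 -0.16 54.2
0 -0.185 55.4
0 -0.21 61.7
```

View pics/o1.png

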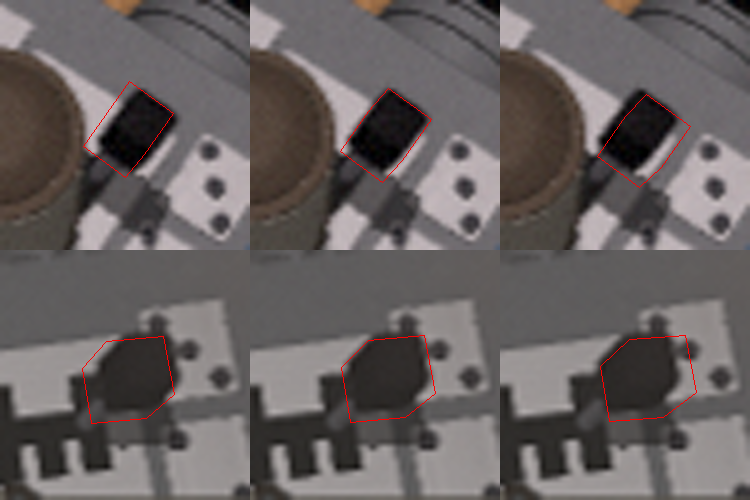

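Call:
play_rows([
  [[0.18,0.032,0],0,1],
  [[0.32,0.055,0],0,1],
  [[0.383,0.065,0],0,1],
  [[0.41,0.07,0],0,1],
  [[0.435,0.074,0],0,1],
  [[0.46,0.077,0],0,1],
  [[0.48,0.081,0],0,1],
  [[0.48,0.081,0],0,1],
])

```text
clock: 13.02
position: [562.6, -123.6, 409.1]
ee_rot: [0.768, -0.64, 0.005, -0.003]
contact_force: [-0.4, -0.5, 0.0]
gripper_width: -0.0
```

```bash
python3 st.py
```

```text
t 13.025 pos [ 562.6 -123.6  409.1] gb [-19.3 -43. ] tipz 236.1 yaw -79.57 tz [ 0.011 -0.002 -1.   ] F [-0.4 -0.5  0. ] w -0.0 j [ 0.07  0.3  -0.11  0.   -1.15  0.12]
Fgb [-0.5 -0.5]
```

Call:
play_rows([
  [[0.015,0.002,0],0,1],
  [[0.03,0.004,0],0,1],
  [[0.045,0.006,0],0,1],
  [[0.06,0.008,0],0,1],
  [[0.06,0.008,0],0,1],
])

```text
clock: 13.65
position: [581.1, -121.0, 408.9]
ee_rot: [0.769, -0.64, 0.005, -0.003]
contact_force: [-0.5, -0.4, 0.2]
gripper_width: 0.5
```

```bash
python3 st.py; python3 v.py s7; python3 ov.py o2 "(.1,-.18)" "(.14,-.18)" "(.14,-.2)"
```

```text
t 13.65 pos [ 581.1 -121.   408.9] gb [ -0.7 -43.7] tipz 235.9 yaw -79.56 tz [ 0.011 -0.001 -1.   ] F [-0.5 -0.4  0.2] w 0.5 j [ 0.07  0.33 -0.07  0.   -1.16  0.11]
Fgb [-0.6 -0.3]
[([587.0, -237.0, 164.0], 0.28)]
[]
0.1 -0.18 20.2
0.14 -0.18 19.0
0.14 -0.2 27.1
0.1 -0.18 48.3
0.14 -0.18 54.5
0.14 -0.2 49.5
```

View pics/s7.png

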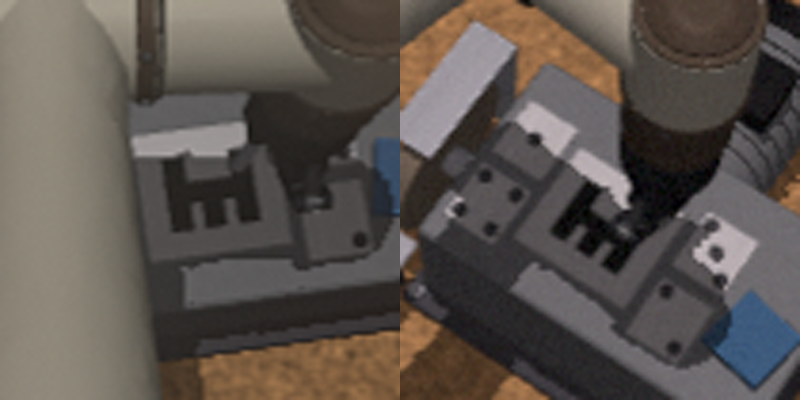

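View pics/o2.png

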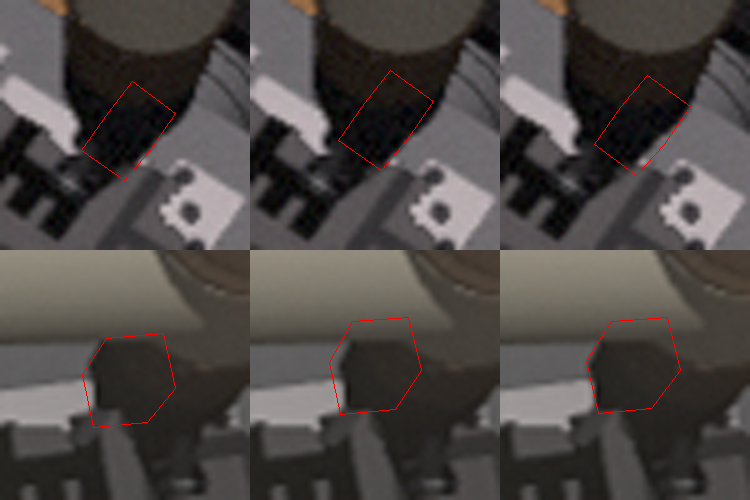

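Call:
play_rows([
  [[0.009,0.002,0],0,1],
  [[0.018,0.003,0],0,1],
  [[0.027,0.005,0],0,1],
  [[0.027,0.005,0],0,1],
])

```text
clock: 14.45
position: [589.1, -119.7, 409.3]
ee_rot: [0.768, -0.64, 0.005, -0.003]
contact_force: [-1.6, -0.2, -1.3]
gripper_width: 0.2
```

```bash
python3 st.py
```

```text
t 14.45 pos [ 589.1 -119.7  409.3] gb [  7.5 -43.8] tipz 236.3 yaw -79.56 tz [ 0.012 -0.002 -1.   ] F [-1.6 -0.2 -1.3] w 0.2 j [ 0.07  0.34 -0.05  0.   -1.17  0.11]
Fgb [-1.6  0.1]
```

Small further push to find the stop.

Call:
play_rows([
  [[0.007,0.001,0],0,1],
  [[0.013,0.002,0],0,1],
  [[0.013,0.002,0],0,1],
])

```text
clock: 14.82
position: [591.8, -119.4, 409.1]
ee_rot: [0.768, -0.64, 0.003, -0.001]
contact_force: [-7.7, -0.5, 2.1]
gripper_width: -0.0
```

```bash
python3 st.py
```

```text
t 14.825 pos [ 591.8 -119.4  409.1] gb [ 10.2 -44. ] tipz 236.1 yaw -79.58 tz [ 0.007 -0.002 -1.   ] F [-7.7 -0.5  2.1] w -0.0 j [ 0.07  0.34 -0.04  0.   -1.18  0.11]
Fgb [-7.6  0.9]
```

Call:
play_rows([
  [[-0.1,-0.018,0],0,1],
  [[-0.25,-0.045,0],0,1],
  [[-0.4,-0.072,0],0,1],
  [[-0.55,-0.1,0.05],0,1],
  [[-0.6,0.05,0.1],0,1],
  [[-0.6,0.25,0.1],0,1],
  [[-0.6,0.45,0.1],0,1],
  [[-0.6,0.65,0.1],0,1],
  [[-0.6,0.85,0.1],0,1],
  [[-0.6,1.0,0.1],0,1],
  [[-0.6,1.0,0.1],0,1],
  [[-0.6,1.0,0.1],0,1],
])

```text
clock: 16.32
position: [411.9, 180.8, 439.5]
ee_rot: [0.769, -0.64, 0.003, -0.002]
contact_force: [0.3, -1.4, -0.2]
gripper_width: -0.1
```

```bash
python3 st.py; python3 v.py s8; python3 ov.py o3 "(.145,-.18)" "(.18,-.18)" "(.18,-.2)"
python3 - <<'E'
from h import *
p=arm.get_image('top')
for k in('small_tile','tub','hammer','plate3'): print(k,[(np.round(r['centre']).tolist(),round(r['conf'],2)) for r in arm.look_for(k,p)[:2]])
E
```

```text
t 16.325 pos [411.9 180.8 439.5] gb [-113.7  283.3] tipz 266.5 yaw -79.55 tz [ 0.008 -0.001 -1.   ] F [ 0.3 -1.4 -0.2] w -0.1 j [ 0.78  0.05 -0.34  0.01 -1.17 -0.6 ]
Fgb [ 0.  -1.5]
[([609.0, -109.0, 257.0], 0.44)]
[([617.0, -113.0, 259.0], 0.8), ([593.0, -70.0, 149.0], 0.53)]
0.145 -0.18 37.1
0.18 -0.18 35.9
0.18 -0.2 39.2
0.145 -0.18 54.5
0.18 -0.18 54.2
0.18 -0.2 54.4
small_tile [([588.0, -233.0, 163.0], 0.57)]
tub [([522.0, -436.0, 45.0], 0.93), ([620.0, 416.0, 23.0], 0.29)]
hammer [([618.0, 417.0, 24.0], 0.63)]
plate3 [([621.0, -166.0, 153.0], 0.66)]
```

View pics/s8.png

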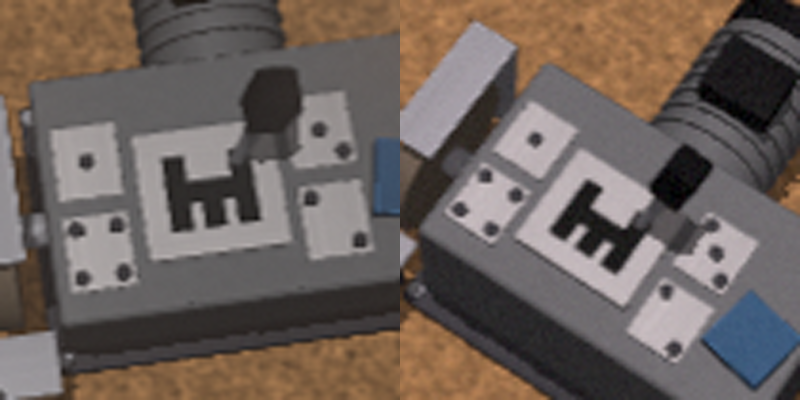

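View pics/o3.png

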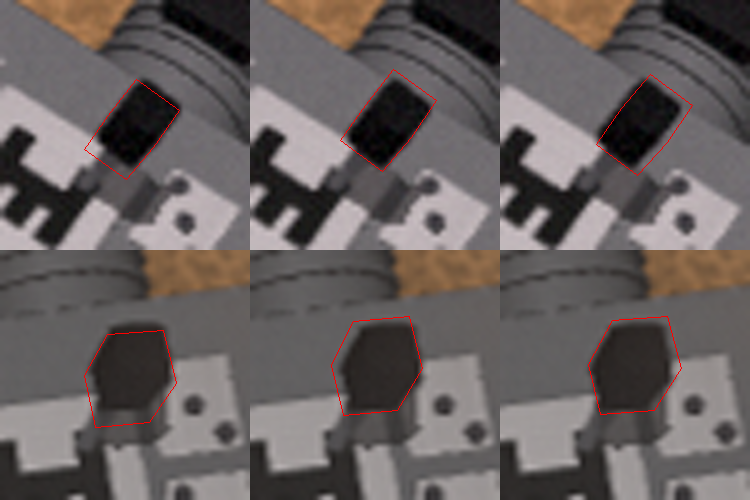

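Run:
```python
from h import *
p=arm.get_image('top'); o=cv2.imread('pics/top0.png')
save(p,'top9'); n=cv2.imread('pics/top9.png')
cv2.imwrite('pics/cmp.png',cv2.resize(np.hstack([o[150:250,90:190],n[150:250,90:190]]),(800,400)))
```

```text
(no output)
```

View pics/cmp.png

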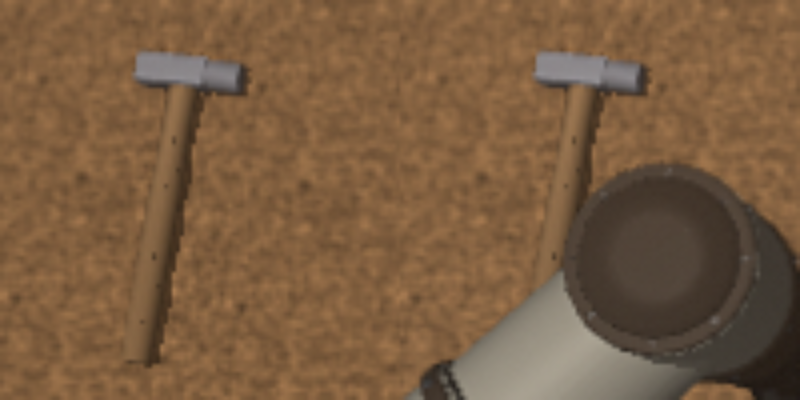

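The hammer hasn't moved: its head is at the same pixels as at the start, and the arm only hides the handle.

```bash
python3 -c "
from bench import arm
print(arm.job_done())"
```

```text
the job is handed in; nothing more can be done
None
```

The lever is home in the far-right slot, the one beside the three-stud plate, and the job is handed in. `job_done` reports no verdict. The last clock reading I printed was 16.3 s, with only camera calls after that.

**How it was done:** I used the shut fingertips as a single pusher, so nothing was pinched. I pushed the near face out of park into the cross channel, then the left face to the right end. Last, I pushed the near face far until the wrist read about 8 N at the stop. The arm then backed well clear.

**Last checks:**
- **Lever:** matching the knob outline in both pictures puts the lever at about +0.175 rad fore-aft and -0.18 rad sideways. The limits are 0.145 and -0.14. The sideways figure is towards the near edge of the slot's -0.17 to -0.22 range.
- **Loose things:** the tile and tub were found within about 4 mm of their starting positions.
- **Hammer:** the network put it 46 mm off. Comparing pictures shows its head at the same pixels as at the start, with the arm hiding part of the handle, so I take that as a false reading.
- **Forces:** the first push gave an unexpected 12 N upward and lifted the tool about 4 mm. I backed off, saw that the lever was moving normally, and carried on.

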